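# Seat a counting-slide carrier in the slide reader and start the reading

### The arm

A 7-joint arm with a two-finger parallel gripper is mounted at the origin on the work surface. World frame = base frame: x ahead of the robot, y to its left, z up, the work surface at z = 0. Lengths are in m, angles in rad, forces in N, time in s.
With the tool pointing down it reaches from about 0.4 to 0.85 m from the base axis. Payload 4.5 kg.
Tool frame: the origin (TCP) lies midway between the tips of the shut fingers; the grasp point (between the pads) lies 19 mm behind it; z points along the fingers, y is the direction in which the jaws open and shut (so a half turn about z gives the same grasp; the last joint's range is limited). The gripper opens to 88 mm and grips with 3 to 60 N. Pads are 18 mm wide; open, the fingers measure 123 mm over their backs; the gripper's body (75 mm by 187 mm) begins 45 mm behind the grasp point.
Start: joints at [1.158, 0.689, -0.195, 1.565, 0.157, 0.902, -0.215], TCP at [0.27, -0.564, 0.239] pointing down, gripper open.
Joint ranges: [-3.01, 3.01], [-0.46, 2.08], [-1.47, 1.51], [0.13, 2.56], [-1, 4.14], [0.04, 2.09], [-2.66, 2.66]. Speed limits (rad/s): [2.57, 2.57, 3.14, 3.14, 3.14, 3.14, 3.14].

### API

Orientations are given as a unit quaternion [x, y, z, w].
In Python, from plant import r gives the robot as it stands.
- The arm moves only by the tool play_rows, never from a script. Its argument "targets" is a list of rows, each an object of numbers: "jaw": the closure, from 0 (fully open) to 1 (shut); "dx", "dy", "dz": the shift along the tool's x, y, z in m; "yaw": the turn about the tool's z in rad. A call has exactly 5 rows; each row shifts and turns the pose as measured when the row begins, along the tool's axes as they then stand; what a row does not reach is not made up. A row lasts 1/10 s, in which the tool goes at most 50 mm and 8.59 degrees, less where a joint would pass 70% of its speed; a pose out of reach is approached as far as the arm can. A call with a gripper value outside its range is refused whole. The fingers move at their own pace and stop on an object; "squeeze" is the grip in N (left out, the last holds). Time passes only in rows, so rows that do not move let the fingers close, or fill a call up. It gives the time, the measured TCP pose, the force and the opening at its end, in the units of the state.
- r.get_state(): the state, without advancing time (a new reading comes with each control period).
- r.snapshot(name): name is "scene" or "side" or "wrist"; returns a dict with "frame" (420x560x3 uint8, red, green, blue), "z_map" (420x560 float32, m along the optical axis (not along the pixel's ray), 0 where there is no reading), "mtx" (3x3 intrinsics, pixels), "position" and "orientation" of the camera in the world; the wrist camera has in their place "T_tool_cam" (4x4, takes a point from camera to tool coordinates, whose origin is the TCP and whose axes are the flange's). Camera axes: x right, y up, looking along -z (the intrinsics and any distortion apply to the point x, -y, -z); pixel columns grow to the right and rows downward; lengths in m; the calibration is good to about 2 mm. A picture is of the moment at which its call begins: read the wrist's pose just before it.
- r.finish_job(): hands the job in, once; it reports no verdict.
The state is a dict: "clock": time; "q": joint angles; "qd": joint speeds; "joint_torque": joint torques, N m; "tool_pos": TCP position; "eef_rot": TCP orientation; "contact_force": force on the tool from outside, world axes, zero at the start; "moment": the same for the moment, N m; "opening": opening from 0.0 (shut) to 1.0 (fully open).
Only numpy, scipy, OpenCV 4.12 (cv2) and the standard library are available. Lean on these libraries where they do the work, as an engineer would, in place of code of your own. Each camera call takes 0.05 s, during which the arm holds its last target.

### The job

Load the slide reader with fingertips only: push the slide carrier that lies on the reader's stage up flat against the long rail, slide it along the rail into the corner pocket until it is fully home against the end stop, then press the reader's start key all the way down and let it go. Push gently, for the slide is glass; keep the carrier flat on the stage, do not pinch or lift it, and leave the bottles, boxes and glassware where they stand.

Things in the scene. Friction and masses are not known exactly. Their poses are not given: they have to be found in the camera images.
- reader: low white bench-top slide reader, 240 (x) by 360 (y) mm, fixed. Origin: under it on the bench, z up; +y runs along the rail towards the pocket, +x from the front strip to the rail. Stage: flat dark plate 74 mm above the bench, x -80 to +45, y -170 to +170 mm. Front strip with key and display: x -135 to -80 mm, 66 mm high. Grey housing behind the rail: x +57 to +99 mm, 88 mm high.
- rail (a point): middle of the steel rail's foot, on its face towards the stage (reader x +45, y -10, z +74 mm); axes as the reader's. The rail stands 10 mm above the stage along its back edge and runs along y, 150 mm to either side.
- stop (a point): foot of the inner corner where rail and end stop meet (reader x +45, y +130, z +74 mm); axes as the reader's. The end stop is a steel bar 10 mm high that crosses the rail's end, its face looking to -y, reaching 55 mm out from the rail.
- lip (a point): foot of the steel lip that closes the pocket opposite the rail, on its inner face at the pocket's mouth (reader x +2, y +92, z +74 mm). 8 mm high, 6 mm thick, it runs +y to the end stop, so the pocket is 43 mm wide for the 40 mm carrier and 38 mm long; before it a lead-in 8 mm high flares away from the rail, to x -8 mm (outer side -14 mm) at y +64 mm.
- carrier: the carrier on the stage: smooth aluminium block 40 (x) by 76 (y) by 10 mm high, glass slide let into its top, 50 to 105 g. At its -y end, away from the pocket, a thumb ridge 6 mm thick, 36 mm long rises another 6 mm, flush with the end. Origin: centre of underside. Starts clear of the rail, up to 0.5 rad askew, +y end towards the pocket. Slides easily (friction about 0.25, fingertips grip better).
- home (a point): point on the stage where the centre of the carrier's underside lies when the carrier is fully home, flush against rail and end stop (reader frame x +25, y +92, z +74 mm); axes as the reader's.
- key_top (a point): centre of the top of the reader's black rectangular start key (24 by 34 mm, top 82 mm above the bench when up, in a grey bezel whose top is 72 mm above the bench) in the front strip, 108 mm to -x and 70 mm to +y of the reader's origin; pressed straight down.
- key (a joint): start key travel: 0 up, 0.005 m fully down (stop); springs back when let go. About 1.5 N to start it, 5 N fully down.
- vial: bystander: capped amber vial, 22 mm across, 40 mm high, standing on the grey housing behind the rail. Origin: centre of underside.
- coverbox: bystander: small cover-glass box, 30 by 30 by 18 mm, on the grey housing behind the rail. Origin: centre of underside.
- spare: bystander: a second carrier of the same make, lying on the bench left of the reader; not to be used. Origin: centre of underside.
- slidebox: bystander: flat slide box, 84 by 36 by 36 mm, on the bench right of the reader. Origin: centre of underside.
- flask: bystander: conical glass flask, 84 mm across the foot, 122 mm high, on the bench left of the reader. Origin: centre of underside.
- beaker: bystander: glass beaker, 72 mm across, 95 mm high, on the bench left of the reader. Origin: centre of underside.
- washbottle: bystander: white wash bottle, 72 mm across, 200 mm high with its bent spout, on the bench right of the reader. Origin: centre of underside.
- winebottle: bystander: green wine bottle, 74 mm across, 300 mm high, on the bench right of the reader. Origin: centre of underside.

How it is judged:
By the outcome, as a careful person would: the job done as asked, in the order asked, and still so for the second after the job is handed in, with the robot touching nothing.
It also fails if it takes over 45 s, if anything falls off the work surface, if the arm or the gripper's body presses on something with over 40 N, if the wrist force passes 120 N, or if a joint passes its speed limit or range.

## Working session

There is one attempt and no reset: what is moved stays moved. The work goes in short steps, Python scripts to look and compute and a tool call to move; the robot and the scene stay as the last step left them, time stands still between calls to the robot, and variables do not carry over. Pictures are saved under pics/ and viewed, and the job is handed in when it is done.

Besides the shell and the picture viewer there is one more tool, called as name([rows], argument=value, ...), one row to a line, values as JSON. play_rows: Moves the arm, as the interface text tells. Its arguments: {"type":"object","properties":{"targets":{"type":"array"},"squeeze":{"type":"number"}},"required":["targets"]}

```bash
mkdir -p pics; ls; python3 - <<'E'
from plant import r
import cv2,numpy as np
s=r.get_state()
print(s)
for n in ["scene","side","wrist"]:
    d=r.snapshot(n)
    cv2.imwrite(f"pics/{n}0.png",d["frame"][:,:,::-1])
    np.savez(f"{n}0.npz",**d)
    print(n,{k:np.round(v,4) for k,v in d.items() if k not in("frame","z_map")})
E
```

```text
pics
{'clock': 0.0, 'q': array([ 1.15783559,  0.69000508, -0.19450262,  1.56635661,  0.15737219,
        0.90247558, -0.21508767]), 'qd': array([ 5.44001378e-04,  3.39555411e-04,  1.36692011e-03, -9.97905790e-06,
       -1.82130557e-04,  1.09715132e-04, -8.88731196e-04]), 'joint_torque': array([-2.20872180e-04, -5.27551746e+01, -1.26656268e+00, -1.53425735e+01,
       -5.25402557e-02,  6.64131498e-03,  1.62667666e-04]), 'tool_pos': array([ 0.26969002, -0.56311841,  0.23789324]), 'eef_rot': array([ 9.75138886e-01,  2.21592648e-01, -2.97163699e-04, -8.74124138e-04]), 'contact_force': array([ 0.24053851,  0.33883286, -0.63329678]), 'moment': array([-0.00127149, -0.0139848 ,  0.02579813]), 'opening': 1.001735202631694}
scene {'mtx': array([[469.7438,   0.    , 271.6389],
       [  0.    , 469.7438, 203.8831],
       [  0.    ,   0.    ,   1.    ]]), 'position': array([1.3231, 0.8778, 0.887 ]), 'orientation': array([0.164 , 0.4347, 0.8324, 0.3022])}
side {'mtx': array([[545.2488,   0.    , 275.0576],
       [  0.    , 545.2488, 207.8784],
       [  0.    ,   0.    ,   1.    ]]), 'position': array([-0.1413,  1.1006,  1.147 ]), 'orientation': array([-0.1179,  0.4143,  0.8683, -0.2461])}
wrist {'mtx': array([[291.9333,   0.    , 274.567 ],
       [  0.    , 291.9333, 213.6474],
       [  0.    ,   0.    ,   1.    ]]), 'T_tool_cam': array([[-6.000e-04,  9.665e-01,  2.566e-01,  6.540e-02],
       [ 1.000e+00,  8.000e-04, -8.000e-04,  3.000e-04],
       [-1.000e-03,  2.566e-01, -9.665e-01, -1.462e-01],
       [ 0.000e+00,  0.000e+00,  0.000e+00,  1.000e+00]])}
```

View pics/scene0.png

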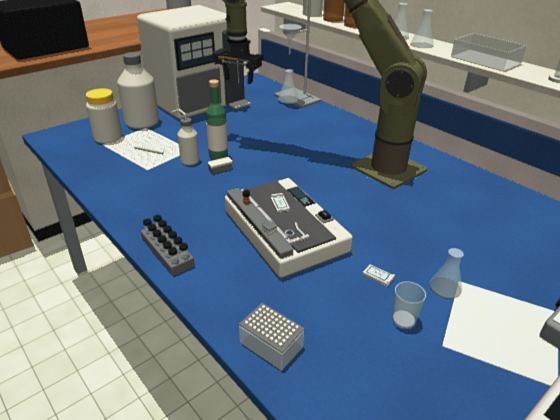

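View pics/side0.png

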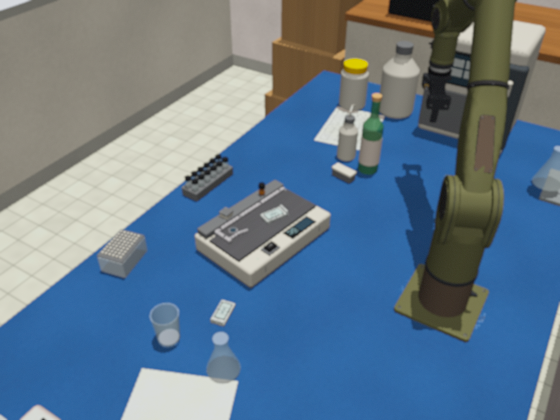

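View pics/wrist0.png

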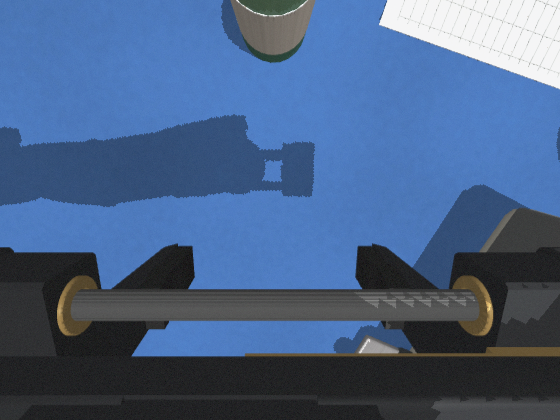

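```bash
cat > h.py <<'E'
import numpy as np, cv2
from scipy.spatial.transform import Rotation as R
def pose(d,s=None):
    if "T_tool_cam" in d:
        T=np.eye(4);T[:3,:3]=R.from_quat(s["eef_rot"]).as_matrix();T[:3,3]=s["tool_pos"]
        T=T@d["T_tool_cam"]; return T[:3,:3],T[:3,3]
    return R.from_quat(d["orientation"]).as_matrix(),np.array(d["position"])
def rays(d,uv,s=None):
    M,p=pose(d,s); uv=np.atleast_2d(uv).astype(float); K=d["mtx"]
    v=np.c_[(uv[:,0]-K[0,2])/K[0,0],-(uv[:,1]-K[1,2])/K[1,1],-np.ones(len(uv))]
    return v@M.T,p
def onplane(d,uv,z,s=None):
    v,p=rays(d,uv,s); return p+v*((z-p[2])/v[:,2])[:,None]
def cloud(d,s=None):
    h,w=d["z_map"].shape; u,v=np.meshgrid(np.arange(w),np.arange(h))
    D,p=rays(d,np.c_[u.ravel(),v.ravel()],s)
    return (p+D*d["z_map"].reshape(-1,1)).reshape(h,w,3)
def proj(d,P,s=None):
    M,p=pose(d,s); c=(np.atleast_2d(P)-p)@M; K=d["mtx"]
    return np.c_[K[0,2]+K[0,0]*c[:,0]/-c[:,2],K[1,2]-K[1,1]*c[:,1]/-c[:,2]]
E
python3 - <<'E'
from h import *
for n,(x0,y0,x1,y1) in {"scene":(200,140,360,280),"side":(180,160,340,290)}.items():
    d=dict(np.load(n+"0.npz")); c=cloud(d)
    f=d["frame"][y0:y1,x0:x1,::-1]; cv2.imwrite(f"pics/{n}0c.png",cv2.resize(f,None,fx=5 if n=="scene" else 4.6,fy=5 if n=="scene" else 4.6,interpolation=cv2.INTER_CUBIC)[:600,:800])
    m=np.zeros(c.shape[:2],bool); m[y0:y1,x0:x1]=1
    for lo,hi in((-.01,.01),(.06,.07),(.070,.078),(.084,.094)):
        k=m&(c[...,2]>lo)&(c[...,2]<hi)&(d["z_map"]>0); P=c[k]
        r=cv2.minAreaRect(P[:,:2].astype(np.float32)*1000)
        print(n,lo,hi,k.sum(),P[:,2].mean().round(4),r)
E
```

```text
scene -0.01 0.01 14059 0.002 ((419.3929443359375, -111.18487548828125), (836.49951171875, 656.466552734375), 51.00992965698242)
scene 0.06 0.07 1372 0.0664 ((519.4349365234375, -131.51138305664062), (721.7738037109375, 243.53468322753906), 78.62301635742188)
scene 0.07 0.078 2557 0.075 ((524.1380615234375, -132.103759765625), (714.4791259765625, 229.1583709716797), 79.31108093261719)
scene 0.084 0.094 1370 0.0884 ((532.6223754882812, -128.83053588867188), (682.6932373046875, 218.39292907714844), 79.81088256835938)
side -0.01 0.01 11104 -0.0017 ((625.99072265625, -51.4813232421875), (579.399169921875, 666.6629028320312), 31.879013061523438)
side 0.06 0.07 2402 0.0656 ((676.000244140625, 18.603546142578125), (360.545654296875, 496.00152587890625), 78.73436737060547)
side 0.07 0.078 2597 0.073 ((675.6961669921875, 20.25177001953125), (351.259033203125, 494.2155456542969), 79.4307861328125)
side 0.084 0.094 764 0.0869 ((619.2891235351562, 20.528732299804688), (237.31748962402344, 315.7382507324219), 17.106098175048828)
```

View pics/scene0c.png

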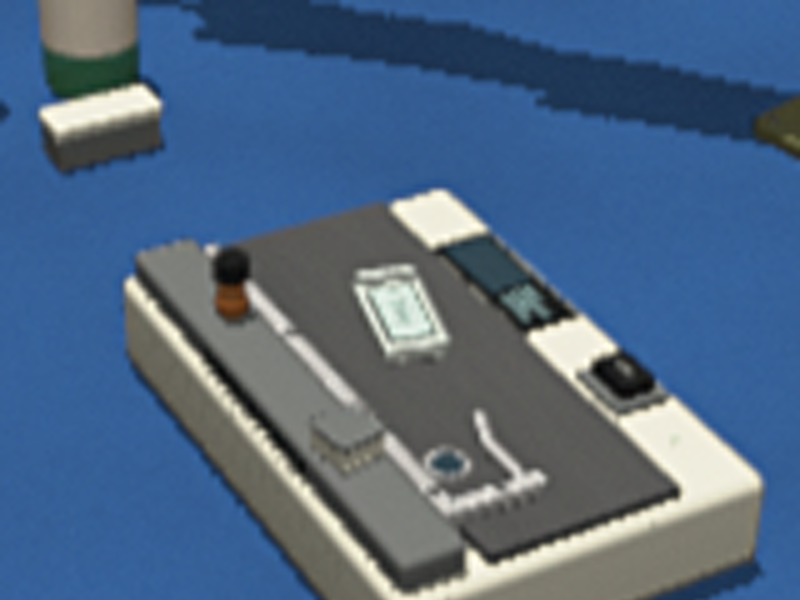

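View pics/side0c.png

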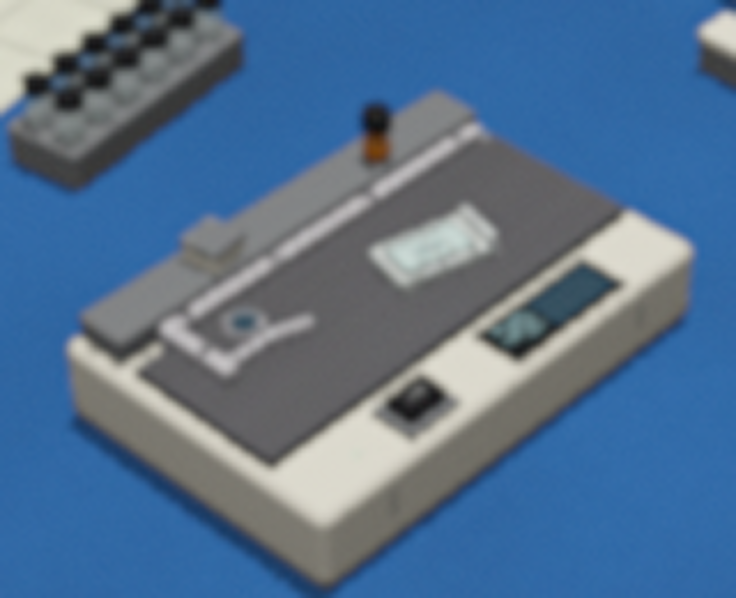

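```bash
python3 - <<'E'
from h import *
for n,(x0,y0,x1,y1) in {"scene":(222,170,355,280),"side":(194,175,334,285)}.items():
    d=dict(np.load(n+"0.npz")); c=cloud(d)
    m=np.zeros(c.shape[:2],bool); m[y0:y1,x0:x1]=1
    k=m&(c[...,2]>.055)&(c[...,2]<.1)&(d["z_map"]>0)
    nn,l,st,ce=cv2.connectedComponentsWithStats(k.astype(np.uint8)); j=1+st[1:,4].argmax(); k=l==j
    r=cv2.minAreaRect(c[k][:,:2].astype(np.float32)*1000); print(n,k.sum(),r,cv2.boxPoints(r).round())
    hsv=cv2.cvtColor(d["frame"],cv2.COLOR_RGB2HSV)
    # stage: dark grey; carrier bright inside
    b=(hsv[...,2]<125)&(hsv[...,1]<60)&m&(c[...,2]>.068)&(c[...,2]<.080)
    nn,l,st,ce=cv2.connectedComponentsWithStats(b.astype(np.uint8)); j=1+st[1:,4].argmax()
    u=np.argwhere(l==j)[:,::-1]; P=onplane(d,u,.074)[:,:2]
    r=cv2.minAreaRect((P*1000).astype(np.float32)); print("stage",r,cv2.boxPoints(r).round())
E
```

```text
scene 5983 ((555.0595703125, 44.299163818359375), (363.3593444824219, 243.46653747558594), 78.76805877685547) [[ 400. -110.]
 [ 639. -158.]
 [ 710.  199.]
 [ 471.  246.]]
stage ((529.4775390625, 50.422607421875), (348.32220458984375, 164.5945587158203), 75.87495422363281) [[ 407.  -98.]
 [ 567. -139.]
 [ 652.  199.]
 [ 492.  239.]]
side 6508 ((551.0620727539062, 43.149932861328125), (363.63427734375, 244.1943359375), 78.75301361083984) [[ 396. -111.]
 [ 635. -159.]
 [ 706.  198.]
 [ 467.  245.]]
stage ((575.5042114257812, 42.78546142578125), (337.8843994140625, 182.16903686523438), 78.60062408447266) [[ 453. -105.]
 [ 631. -141.]
 [ 698.  190.]
 [ 520.  226.]]
```

```bash
python3 - <<'E'
from h import *
d=dict(np.load("scene0.npz")); c=cloud(d)
for nm,uv in dict(wine=(217,125),winecap=(213,84),wash=(188,148),washtop=(187,122),slidebox=(220,164),spare=(379,273),beaker=(408,300),flask=(447,275),vial=(246,194),cover=(269,227),key=(323,215),carrier=(280,203)).items():
    print(nm,c[uv[1],uv[0]].round(3))
d=dict(np.load("side0.npz")); c=cloud(d)
for nm,uv in dict(wine=(371,140),winecap=(377,98),wash=(347,143),slidebox=(344,172),vial=(262,188),cover=(227,212),key=(270,247),carrier=(274,214)).items():
    print(nm,c[uv[1],uv[0]].round(3))
E
```

```text
wine [ 0.45  -0.453  0.145]
winecap [ 0.444 -0.471  0.294]
wash [ 0.56  -0.487  0.073]
washtop [ 0.547 -0.498  0.169]
slidebox [ 0.5   -0.372  0.035]
spare [0.487 0.353 0.013]
beaker [1.323 0.878 0.887]
flask [0.406 0.498 0.062]
vial [ 0.631 -0.045  0.126]
cover [0.666 0.102 0.109]
key [0.485 0.131 0.082]
carrier [0.547 0.012 0.088]
wine [ 0.428 -0.457  0.137]
winecap [ 0.43  -0.469  0.293]
wash [ 0.529 -0.486  0.075]
slidebox [ 0.48  -0.369  0.035]
vial [ 0.614 -0.045  0.118]
cover [0.649 0.096 0.104]
key [0.471 0.137 0.08 ]
carrier [0.535 0.012 0.086]
```

play_rows([
  {"dz": -0.045,"jaw": 1},
  {"dz": -0.045,"jaw": 1},
  {"dx": 0.019,"dy": -0.041,"jaw": 1},
  {"dx": 0.019,"dy": -0.041,"jaw": 1},
  {"dx": 0.019,"dy": -0.041,"jaw": 1},
], squeeze=5)

```text
invalid input
```

play_rows([
  {"jaw": 1,"dx": 0,"dy": 0,"dz": -0.045,"yaw": 0},
  {"jaw": 1,"dx": 0,"dy": 0,"dz": -0.045,"yaw": 0},
  {"jaw": 1,"dx": 0.019,"dy": -0.041,"dz": 0,"yaw": 0},
  {"jaw": 1,"dx": 0.019,"dy": -0.041,"dz": 0,"yaw": 0},
  {"jaw": 1,"dx": 0.019,"dy": -0.041,"dz": 0,"yaw": 0},
], squeeze=5)

```text
clock: 0.65
tool_pos: [0.2679, -0.4308, 0.3298]
eef_rot: [0.976, 0.217, 0.0, 0.001]
contact_force: [1.5, -0.1, 1.7]
opening: 0.571
```

play_rows([
  {"jaw": 1,"dx": 0.038,"dy": -0.03,"dz": 0,"yaw": 0},
  {"jaw": 1,"dx": 0.038,"dy": -0.03,"dz": 0,"yaw": 0},
  {"jaw": 1,"dx": 0.038,"dy": -0.03,"dz": 0,"yaw": 0},
  {"jaw": 1,"dx": 0.038,"dy": -0.03,"dz": 0,"yaw": 0},
  {"jaw": 1,"dx": 0.038,"dy": -0.03,"dz": 0,"yaw": 0},
])

```text
clock: 1.15
tool_pos: [0.3747, -0.2069, 0.3296]
eef_rot: [0.977, 0.213, -0.001, 0.001]
contact_force: [1.0, -0.4, -0.9]
opening: 0.118
```

play_rows([
  {"jaw": 1,"dx": 0.038,"dy": -0.03,"dz": 0,"yaw": 0},
  {"jaw": 1,"dx": 0.038,"dy": -0.03,"dz": 0,"yaw": 0.14},
  {"jaw": 1,"dx": 0.03,"dy": -0.035,"dz": 0.02,"yaw": 0.14},
  {"jaw": 1,"dx": 0.02,"dy": -0.035,"dz": 0.02,"yaw": 0.14},
  {"jaw": 1,"dx": 0,"dy": -0.03,"dz": 0.02,"yaw": 0.14},
])

```text
clock: 1.65
tool_pos: [0.4509, -0.014, 0.2738]
eef_rot: [0.998, -0.055, 0.005, 0.001]
contact_force: [-0.7, 0.5, -1.0]
opening: 0.004
```

play_rows([
  {"jaw": 1,"dx": 0.022,"dy": -0.035,"dz": 0,"yaw": 0.086},
  {"jaw": 1,"dx": 0.028,"dy": -0.032,"dz": 0,"yaw": 0},
  {"jaw": 1,"dx": 0,"dy": 0,"dz": 0,"yaw": 0},
  {"jaw": 1,"dx": 0,"dy": 0,"dz": 0,"yaw": 0},
  {"jaw": 1,"dx": 0,"dy": 0,"dz": 0,"yaw": 0},
])

```text
clock: 2.15
tool_pos: [0.5064, 0.0519, 0.2692]
eef_rot: [0.995, -0.096, -0.002, 0.001]
contact_force: [-0.2, -0.2, -0.7]
opening: 0.007
```

```bash
cat > snap.py <<'E'
import sys
from plant import r
from h import *
s=r.get_state(); d=r.snapshot("wrist"); n=sys.argv[1]
cv2.imwrite(f"pics/{n}.png",d["frame"][:,:,::-1]); np.savez(n+".npz",**d,eef_rot=s["eef_rot"],tool_pos=s["tool_pos"])
print(s["clock"],s["tool_pos"],s["eef_rot"],s["contact_force"],s["opening"])
E
python3 snap.py w1
```

```text
2.15 [0.50637856 0.05188643 0.26916428] [ 0.99540411 -0.09573986 -0.001648    0.00134808] [-0.15437938 -0.24246854 -0.70838943] 0.007119199085501639
```

View pics/w1.png

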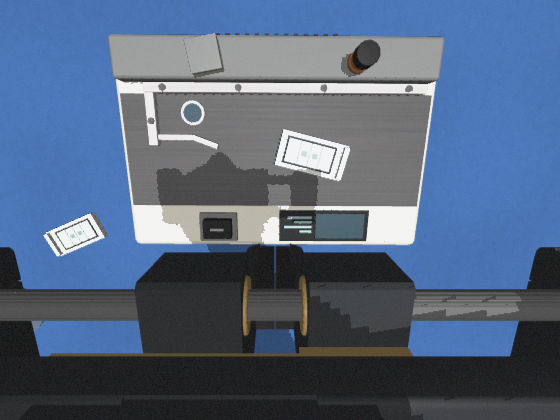

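```bash
cat > meas.py <<'E'
from h import *
import sys
n=sys.argv[1]; d=dict(np.load(n+".npz")); s=d
f=d["frame"]; hsv=cv2.cvtColor(f,cv2.COLOR_RGB2HSV)
c=cloud(d,s)
O=np.array([.5677,.0408]); a=np.deg2rad(-11.25)
if len(sys.argv)>2: O=np.array([float(sys.argv[2]),float(sys.argv[3])]); a=float(sys.argv[4])
E=np.array([[np.cos(a),-np.sin(a)],[np.sin(a),np.cos(a)]])
rd=lambda P:(np.atleast_2d(P)[:,:2]-O)@E*1000
E
cat > m1.py <<'E'
from meas import *
for uv,z in (((217,229),.082),):
    m=(hsv[...,2]<60); 
    nn,l,st,ce=cv2.connectedComponentsWithStats(m.astype(np.uint8)); j=l[224,212]
    print("key",j,st[j],ce[j]); 
g=cv2.cvtColor(f,cv2.COLOR_RGB2GRAY)
# bright carrier
m=(g>190).astype(np.uint8); m=cv2.morphologyEx(m,cv2.MORPH_CLOSE,np.ones((7,7)))
nn,l,st,ce=cv2.connectedComponentsWithStats(m)
for j in range(1,nn):
    if st[j,4]>150: print(j,st[j],ce[j].round(1))
j=l[155,315]; u=np.argwhere(l==j)[:,::-1]
P=onplane(d,u,.084,s)
r=cv2.minAreaRect((rd(P)).astype(np.float32)); print("carrier in reader approx",r)
for p in ((129,240),(413,243),(121,82),(435,82),(118,90)): print(p,rd(onplane(d,p,.066,s)))
print("rail foot pts z", [c[v,uu].round(4) for uu,v in ((180,88),(300,88),(400,88),(300,110),(313,155),(217,229),(150,110),(150,225),(280,60))])
cv2.imwrite("pics/z1.png",cv2.resize(f[70:250,110:300,::-1],None,fx=3.3,fy=3.3,interpolation=cv2.INTER_CUBIC))
E
python3 m1.py w1
```

```text
key 33 [203 218  29  21 550] [217.12545455 227.83454545]
1 [ 116   79  320  166 8709] [270.2 164.1]
2 [181 100  24  25 189] [192.4 112.2]
3 [ 275  129   75   52 2410] [311.8 154.3]
5 [  44  214   60   42 1418] [ 73.4 235. ]
carrier in reader approx ((-17.44141387939453, -44.02559280395508), (77.11772918701172, 39.55997085571289), 76.08170318603516)
(129, 240) [[-124.81858796  181.56579057]]
(413, 243) [[-128.03832413 -179.24223851]]
(121, 82) [[ 59.96765576 167.33137972]]
(435, 82) [[  61.62433516 -179.57680655]]
(118, 90) [[ 51.74853697 171.73228704]]
rail foot pts z [array([0.6373, 0.1264, 0.0839]), array([0.6131, 0.0026, 0.0851]), array([ 0.5931, -0.1009,  0.0844]), array([0.5924, 0.005 , 0.0721]), array([5.422e-01, 1.000e-04, 8.460e-02]), array([0.4776, 0.1266, 0.0809]), array([0.6223, 0.164 , 0.0837]), array([0.4948, 0.211 , 0.0665]), array([0.6428, 0.0184, 0.0873])]
```

View pics/z1.png

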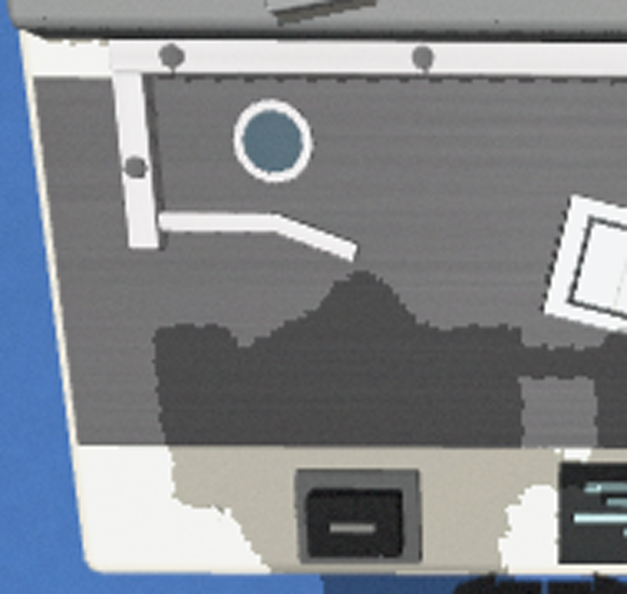

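```bash
cat > m2.py <<'E'
from meas import *
g=cv2.cvtColor(cv2.GaussianBlur(f,(3,3),0),cv2.COLOR_RGB2GRAY).astype(float)
def edge(p,q,n=200,sgn=-1):
    p,q=np.array(p,float),np.array(q,float); t=np.linspace(0,1,n)[:,None]; X=p+(q-p)*t
    v=cv2.remap(g.astype(np.float32),X[:,0].astype(np.float32),X[:,1].astype(np.float32),cv2.INTER_LINEAR).ravel()
    D=np.gradient(v)*sgn; i=D.argmax(); return X[i]
R_=[edge((u,86),(u,103)) for u in (170,220,230,250,270,290,340,360,380,395,425)]
S_=[edge((152,v),(170,v)) for v in (100,104,108,125,130)]
F_=[edge((u,195),(u,214),sgn=1) for u in (140,260,300,340,380)]
for nm,L,z in (("rail",R_,.084),("stop",S_,.084),("front",F_,.074)):
    P=rd(onplane(d,L,z,s)); print(nm,np.round(L,1).tolist()); print(P.round(1).tolist())
P=onplane(d,R_,.084,s)[:,:2]; vx,vy,x,y=cv2.fitLine(P.astype(np.float32),cv2.DIST_L2,0,1e-6,1e-6).ravel(); print("rail dir deg",np.degrees(np.arctan2(vy,vx)))
print("key",rd(onplane(d,(217.1,227.8),.082,s)))
for nm,uv,z in (("lip inner at mouth",(194,134),.082),("lead tip",(217,147),.082),("housing L",(110,36),.088),("housing R",(443,38),.088),("rail L end",(143,88),.084),("body -y corner?",(413,243),.066)): print(nm,rd(onplane(d,uv,z,s)))
E
python3 m2.py w1
```

```text
rail [[170.0, 91.1], [220.0, 91.1], [230.0, 91.1], [250.0, 91.1], [270.0, 92.2], [290.0, 92.2], [340.0, 92.2], [360.0, 92.2], [380.0, 92.2], [395.0, 92.2], [425.0, 94.3]]
[[48.4, 108.3], [48.7, 55.7], [48.7, 45.1], [48.8, 24.0], [47.9, 2.9], [48.0, -18.2], [48.2, -71.1], [48.3, -92.3], [48.4, -113.5], [48.5, -129.4], [46.6, -161.5]]
stop [[153.1, 100.0], [153.1, 104.0], [154.3, 108.0], [155.2, 125.0], [156.2, 130.0]]
[[39.6, 127.0], [35.6, 127.4], [31.6, 126.6], [14.2, 127.4], [9.0, 126.8]]
front [[140.0, 204.5], [260.0, 205.1], [300.0, 205.1], [340.0, 205.1], [380.0, 205.1]]
[[-76.7, 158.6], [-77.1, 15.0], [-76.9, -33.0], [-76.8, -81.1], [-76.7, -129.2]]
rail dir deg 78.5353
key [[-103.20271952   66.20028428]]
lip inner at mouth [[ 4.92432398 86.50769334]]
lead tip [[-8.92652681 61.89469849]]
housing L [[ 98.6843075  162.10418176]]
housing R [[  98.6879871  -170.36271812]]
rail L end [[ 51.34995954 136.37603723]]
body -y corner? [[-128.03832413 -179.24223851]]
```

play_rows([
  {"jaw": 0.52,"dx": 0.001,"dy": 0.022,"dz": 0.03,"yaw": 0.005},
  {"jaw": 0.52,"dx": 0,"dy": 0.021,"dz": 0.04,"yaw": 0},
  {"jaw": 0.52,"dx": 0,"dy": 0,"dz": 0.04,"yaw": 0},
  {"jaw": 0.52,"dx": 0,"dy": 0,"dz": 0.04,"yaw": 0},
  {"jaw": 0.52,"dx": 0,"dy": 0,"dz": 0,"yaw": 0},
])

```text
clock: 2.7
tool_pos: [0.4983, 0.0009, 0.1188]
eef_rot: [0.995, -0.103, 0.002, 0.002]
contact_force: [-0.6, -0.1, 0.1]
opening: 0.436
```

```bash
cat > st.py <<'E'
from plant import r
import numpy as np
s=r.get_state(); a=np.deg2rad(-11.25); O=np.array([.5702,.0370]); E=np.array([[np.cos(a),-np.sin(a)],[np.sin(a),np.cos(a)]])
p=s["tool_pos"]; q=s["eef_rot"]
print(round(s["clock"],2),"reader xy",((p[:2]-O)@E*1000).round(1),"z",round(p[2]*1000,1),"yawerr",round(2*np.arctan2(q[1],q[0])-a,4),"zw",q[2:].round(4),"F reader",(s["contact_force"][:2]@E).round(2),s["contact_force"][2].round(2),"open",s["opening"].round(3))
E
python3 st.py; python3 snap.py w2
```

```text
2.7 [0.4983439  0.00089908 0.11875462] [ 0.99464379 -0.10332715  0.00194771  0.0018525 ] [-0.63598909 -0.14028578  0.08870077] 0.4364341842542015Traceback (most recent call last):
  File "st.py", line 5, in <module>
    print(round(s["clock"],2),"reader xy",((p[:2]-O)@E*1000).round(1),"z",round(p[2]*1000,1),"yawerr",round(2*np.arctan2(q[1],q[0])-a,4),"zw",q[2:].round(4),"F reader",(s["contact_force"][:2]@E).round(2),s["contact_force"][2].round(2),"open",s["opening"].round(3))
                                                                                                                                                                                                                                                  ^^^^^^^^^^^^^^^^^^
AttributeError: 'float' object has no attribute 'round'
```

View pics/w2.png

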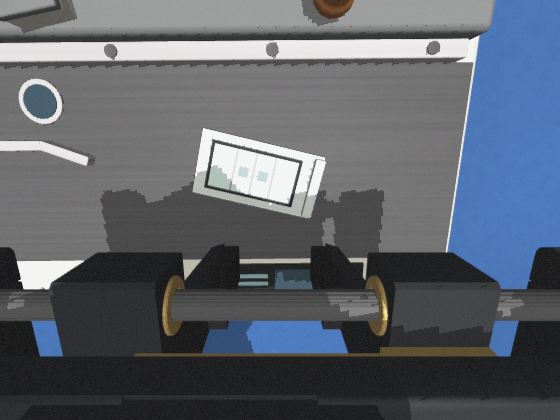

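```bash
sed -i 's/s\["contact_force"\]\[2\].round(2)/round(float(s["contact_force"][2]),2)/; s/s\["opening"\].round(3)/round(float(s["opening"]),3)/' st.py; python3 st.py
cat > m3.py <<'E'
from meas import *
g=cv2.cvtColor(f,cv2.COLOR_RGB2GRAY)
m=(g>150).astype(np.uint8); m=cv2.morphologyEx(m,cv2.MORPH_CLOSE,np.ones((9,9)))
nn,l,st,ce=cv2.connectedComponentsWithStats(m); 
j=l[170,205]; print(st[j]); P=onplane(d,np.argwhere(l==j)[:,::-1],.084,s)
r=cv2.minAreaRect(rd(P).astype(np.float32)); print(r); print(cv2.boxPoints(r).round(1).tolist())
for u in (60,200,300,380,440):
    k=np.gradient(cv2.GaussianBlur(g,(3,3),0)[50:80,u].astype(float)).argmin()+50; print(u,k,rd(onplane(d,(u,k),.084,s)).round(1))
E
python3 m3.py w2 .5702 .0370 -.19635
```

```text
2.75 reader xy [-61.9 -49. ] z 121.0 yawerr -0.0109 zw [0.0039 0.0016] F reader [-0.1  -0.42] 0.49 open 0.474
[ 193  128  133   90 7938]
((-20.451313018798828, -40.487091064453125), (76.98370361328125, 39.57971954345703), 76.04219818115234)
[[-48.900001525878906, -73.0999984741211], [-10.5, -82.5999984741211], [8.0, -7.900000095367432], [-30.399999618530273, 1.600000023841858]]
60 61 [[44.7 69.5]]
200 60 [[44.4 -9.2]]
300 59 [[ 44.3 -65.5]]
380 58 [[  44.4 -110.7]]
440 57 [[  44.6 -144.6]]
```

play_rows([
  {"jaw": 0.52,"dx": -0.003,"dy": -0.008,"dz": 0.02,"yaw": -0.011},
  {"jaw": 0.52,"dx": 0,"dy": 0,"dz": 0.015,"yaw": 0},
  {"jaw": 0.52,"dx": 0,"dy": 0,"dz": 0,"yaw": 0},
  {"jaw": 0.52,"dx": 0,"dy": 0,"dz": 0,"yaw": 0},
  {"jaw": 0.52,"dx": 0,"dy": 0,"dz": 0,"yaw": 0},
])

```text
clock: 3.25
tool_pos: [0.5047, 0.0078, 0.0955]
eef_rot: [0.995, -0.1, 0.012, 0.0]
contact_force: [0.1, 0.3, -0.4]
opening: 0.477
```

```bash
python3 st.py; python3 snap.py w3
```

```text
3.25 reader xy [-58.6 -41.4] z 95.5 yawerr -0.0037 zw [0.0117 0.0004] F reader [0.04 0.27] -0.43 open 0.477
3.25 [0.50467331 0.0078169  0.09552631] [ 9.94935547e-01 -9.98287925e-02  1.17182677e-02  3.89363558e-04] [ 0.09710168  0.25845203 -0.43240713] 0.4766174110273146
```

View pics/w3.png

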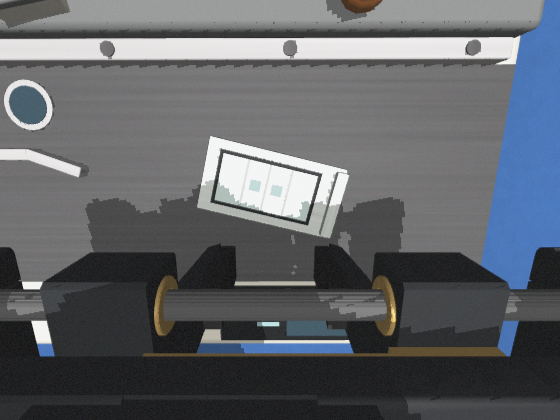

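```bash
python3 - <<'E'
from plant import r
s=r.get_state(); print(s["q"].round(3),s["qd"].round(3),s["tool_pos"],s["eef_rot"].round(4))
E
```

```text
[-0.07   0.77  -0.067  2.067  0.185  0.287 -2.065] [-0.002  0.013  0.003  0.002  0.001 -0.01  -0.002] [0.50488753 0.00783739 0.09560776] [ 9.949e-01 -9.990e-02  1.200e-02  3.000e-04]
```

play_rows([
  {"jaw": 0.52,"dx": -0.008,"dy": 0,"dz": 0.0,"yaw": -0.004},
  {"jaw": 0.52,"dx": 0,"dy": 0,"dz": 0.006,"yaw": 0},
  {"jaw": 0.52,"dx": 0,"dy": 0,"dz": 0.006,"yaw": 0},
  {"jaw": 0.52,"dx": 0,"dy": 0,"dz": 0.003,"yaw": 0},
  {"jaw": 0.52,"dx": 0,"dy": 0,"dz": 0,"yaw": 0},
])

```text
clock: 3.8
tool_pos: [0.4974, 0.0094, 0.081]
eef_rot: [0.995, -0.098, 0.013, 0.0]
contact_force: [-0.1, 0.0, 0.7]
opening: 0.473
```

```bash
python3 st.py
```

```text
3.8 reader xy [-66.  -41.3] z 81.0 yawerr 0.0003 zw [0.0133 0.0001] F reader [-0.09  0.03] 0.69 open 0.473
```

play_rows([
  {"jaw": 0.52,"dx": 0.004,"dy": 0,"dz": 0.002,"yaw": 0},
  {"jaw": 0.52,"dx": 0.005,"dy": 0,"dz": 0.001,"yaw": 0},
  {"jaw": 0.52,"dx": 0.005,"dy": 0,"dz": 0,"yaw": 0},
  {"jaw": 0.52,"dx": 0.005,"dy": 0,"dz": 0,"yaw": 0},
  {"jaw": 0.52,"dx": 0,"dy": 0,"dz": 0,"yaw": 0},
])

```text
clock: 4.3
tool_pos: [0.5183, 0.0052, 0.0778]
eef_rot: [0.995, -0.098, 0.013, 0.0]
contact_force: [-0.1, 0.2, -0.9]
opening: 0.477
```

```bash
python3 st.py; python3 snap.py w4
```

```text
4.3 reader xy [-44.7 -41.3] z 77.8 yawerr -0.0 zw [0.0133 0.0002] F reader [-0.09  0.21] -0.89 open 0.477
4.3 [0.51831745 0.00518771 0.07777395] [ 9.95094948e-01 -9.80308090e-02  1.32649928e-02  2.14088884e-04] [-0.05151758  0.22735201 -0.89487953] 0.47722322867905803
```

View pics/w4.png

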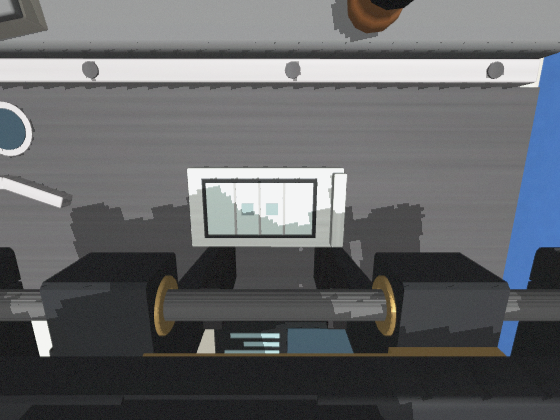

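play_rows([
  {"jaw": 0.52,"dx": 0.006,"dy": 0,"dz": 0,"yaw": 0},
  {"jaw": 0.52,"dx": 0.006,"dy": 0,"dz": 0,"yaw": 0},
  {"jaw": 0.52,"dx": 0.006,"dy": 0,"dz": 0,"yaw": 0},
  {"jaw": 0.52,"dx": 0.006,"dy": 0,"dz": 0,"yaw": 0},
  {"jaw": 0.52,"dx": 0.004,"dy": 0,"dz": 0,"yaw": 0},
])

```text
clock: 4.85
tool_pos: [0.5468, -0.0006, 0.0786]
eef_rot: [0.995, -0.098, 0.012, 0.0]
contact_force: [-0.8, 0.2, -0.1]
opening: 0.483
```

```bash
python3 st.py; python3 snap.py w5; cat > m4.py <<'E'
from meas import *
g=cv2.cvtColor(f,cv2.COLOR_RGB2GRAY)
m=(g>140).astype(np.uint8); m=cv2.morphologyEx(m,cv2.MORPH_CLOSE,np.ones((5,5)))
nn,l,st,ce=cv2.connectedComponentsWithStats(m)
for j in range(1,nn):
  if 2000<st[j,4]<30000:
    P=rd(onplane(d,np.argwhere(l==j)[:,::-1],.084,s)); r=cv2.minAreaRect(P.astype(np.float32)); print(st[j],np.round(r[0],1),np.round(r[1],1),r[2])
E
python3 m4.py w5 .5702 .0370 -.19635
```

```text
4.85 reader xy [-15.7 -41.4] z 78.6 yawerr 0.0005 zw [0.0125 0.0003] F reader [-0.84  0.04] -0.1 open 0.483
4.85 [ 0.54675069 -0.00057636  0.07864925] [ 9.95131601e-01 -9.77637646e-02  1.24594642e-02  3.22939186e-04] [-0.81295535  0.20115022 -0.10233506] 0.4830836852001099
[    0   123   530    26 12132] [ 50.2 -36.1] [249.6  11.4] 89.99675750732422
[  187   169   160    78 11891] [ 14.9 -38. ] [77.3 39.3] 89.99823760986328
```

View pics/w5.png

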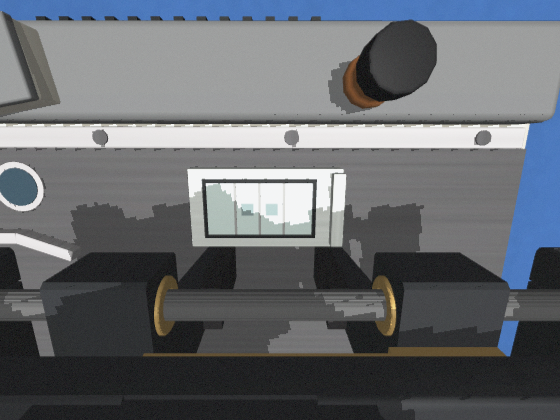

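play_rows([
  {"jaw": 0.52,"dx": 0.004,"dy": 0,"dz": 0,"yaw": 0},
  {"jaw": 0.52,"dx": 0.002,"dy": 0,"dz": 0,"yaw": 0},
  {"jaw": 0.52,"dx": 0.001,"dy": 0,"dz": 0,"yaw": 0},
  {"jaw": 0.52,"dx": 0.001,"dy": 0,"dz": 0,"yaw": 0},
  {"jaw": 0.52,"dx": 0.001,"dy": 0,"dz": 0,"yaw": 0},
])

```text
clock: 5.4
tool_pos: [0.5561, -0.0025, 0.0787]
eef_rot: [0.995, -0.098, 0.012, 0.0]
contact_force: [-1.8, 1.4, 1.2]
opening: 0.482
```

```bash
python3 st.py
```

```text
5.4 reader xy [ -6.1 -41.5] z 78.7 yawerr 0.0003 zw [0.012  0.0004] F reader [-2.04  1.  ] 1.2 open 0.482
```

play_rows([
  {"jaw": 0.52,"dx": 0.001,"dy": 0,"dz": 0,"yaw": 0},
  {"jaw": 0.52,"dx": 0.001,"dy": 0,"dz": 0,"yaw": 0},
  {"jaw": 0.52,"dx": 0,"dy": 0,"dz": 0,"yaw": 0},
  {"jaw": 0.52,"dx": 0,"dy": 0,"dz": 0,"yaw": 0},
  {"jaw": 0.52,"dx": 0,"dy": 0,"dz": 0,"yaw": 0},
])

```text
clock: 5.9
tool_pos: [0.5561, -0.0026, 0.0785]
eef_rot: [0.995, -0.098, 0.01, 0.001]
contact_force: [-1.4, 0.2, -0.3]
opening: 0.479
```

```bash
python3 st.py; python3 snap.py w6;python3 m4.py w6 .5702 .0370 -.19635
```

```text
5.9 reader xy [ -6.1 -41.6] z 78.5 yawerr 0.0007 zw [0.01   0.0006] F reader [-1.39 -0.06] -0.27 open 0.479
5.9 [ 0.55607566 -0.00258158  0.0784779 ] [ 9.95167648e-01 -9.76796433e-02  9.98631007e-03  5.59338654e-04] [-1.37723724  0.21430621 -0.27220108] 0.47916363535545203
[    0   142   526   105 24830] [ 30.7 -35.3] [251.   51.8] 89.89021301269531
```

View pics/w6.png

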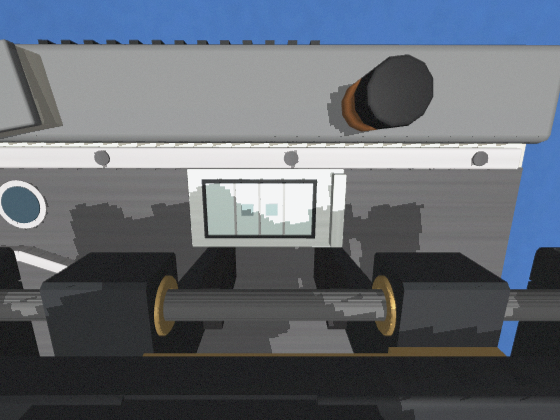

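play_rows([
  {"jaw": 0.52,"dx": -0.012,"dy": 0,"dz": 0,"yaw": 0},
  {"jaw": 0.52,"dx": 0,"dy": 0,"dz": -0.03,"yaw": 0},
  {"jaw": 1,"dx": 0,"dy": 0.02,"dz": -0.005,"yaw": 0},
  {"jaw": 1,"dx": 0.01,"dy": 0.03,"dz": 0,"yaw": 0},
  {"jaw": 1,"dx": 0.01,"dy": 0.01,"dz": 0,"yaw": 0},
])

```text
clock: 6.45
tool_pos: [0.5547, -0.0617, 0.1153]
eef_rot: [0.995, -0.095, 0.013, -0.0]
contact_force: [0.5, -0.4, 0.2]
opening: 0.233
```

```bash
python3 st.py
```

```text
6.45 reader xy [  4.  -99.8] z 115.3 yawerr 0.0068 zw [ 0.0133 -0.0004] F reader [ 0.61 -0.25] 0.21 open 0.233
```

play_rows([
  {"jaw": 1,"dx": 0.012,"dy": 0.004,"dz": 0,"yaw": 0.007},
  {"jaw": 1,"dx": 0.008,"dy": 0,"dz": 0,"yaw": 0},
  {"jaw": 1,"dx": 0,"dy": 0,"dz": 0.01,"yaw": 0},
  {"jaw": 1,"dx": 0,"dy": 0,"dz": 0,"yaw": 0},
  {"jaw": 1,"dx": 0,"dy": 0,"dz": 0,"yaw": 0},
])

```text
clock: 6.95
tool_pos: [0.5776, -0.0693, 0.1045]
eef_rot: [0.995, -0.099, 0.015, -0.001]
contact_force: [-0.3, 0.5, -0.1]
opening: 0.007
```

```bash
python3 st.py;python3 snap.py w7
```

```text
6.95 reader xy [  28.  -102.8] z 104.5 yawerr -0.0018 zw [ 0.0151 -0.0014] F reader [-0.35  0.42] -0.05 open 0.007
6.95 [ 0.57763798 -0.0692779   0.10449389] [ 0.99498199 -0.09890363  0.01506697 -0.00137869] [-0.26454722  0.48588485 -0.05245007] 0.00677675621403765
```

View pics/w7.png

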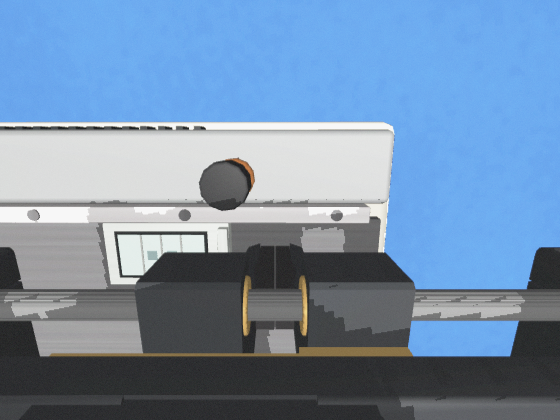

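play_rows([
  {"jaw": 1,"dx": -0.004,"dy": 0,"dz": 0.012,"yaw": -0.002},
  {"jaw": 1,"dx": 0,"dy": 0,"dz": 0.01,"yaw": 0},
  {"jaw": 1,"dx": 0,"dy": 0,"dz": 0.003,"yaw": 0},
  {"jaw": 1,"dx": 0,"dy": 0,"dz": 0,"yaw": 0},
  {"jaw": 1,"dx": 0,"dy": 0,"dz": 0,"yaw": 0},
])

```text
clock: 7.5
tool_pos: [0.5736, -0.0662, 0.0784]
eef_rot: [0.995, -0.096, 0.014, -0.002]
contact_force: [0.5, -0.3, -0.3]
opening: 0.006
```

```bash
python3 st.py
```

```text
7.5 reader xy [  23.4 -100.5] z 78.4 yawerr 0.0035 zw [ 0.0143 -0.0018] F reader [ 0.5  -0.18] -0.33 open 0.006
```

play_rows([
  {"jaw": 1,"dx": 0.001,"dy": -0.004,"dz": 0,"yaw": 0.0035},
  {"jaw": 1,"dx": 0.0005,"dy": -0.005,"dz": 0,"yaw": 0},
  {"jaw": 1,"dx": 0,"dy": -0.006,"dz": 0,"yaw": 0},
  {"jaw": 1,"dx": 0,"dy": -0.006,"dz": 0,"yaw": 0},
  {"jaw": 1,"dx": 0,"dy": -0.006,"dz": 0,"yaw": 0},
])

```text
clock: 8.0
tool_pos: [0.5817, -0.0387, 0.0798]
eef_rot: [0.995, -0.099, 0.015, -0.002]
contact_force: [-0.2, 0.1, 0.6]
opening: 0.009
```

```bash
python3 st.py;python3 snap.py w8
```

```text
8.0 reader xy [ 26.1 -72. ] z 79.8 yawerr -0.0017 zw [ 0.0154 -0.0017] F reader [-0.26  0.05] 0.57 open 0.009
8.0 [ 0.58173647 -0.03871418  0.07982845] [ 0.9949824  -0.09883713  0.01543511 -0.00173118] [-0.24823528  0.09547899  0.56996999] 0.00902867718622686
```

View pics/w8.png

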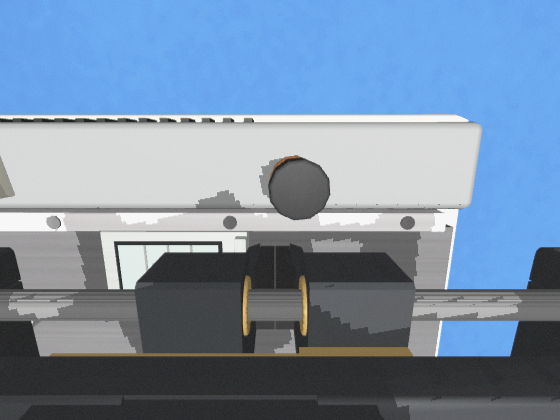

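play_rows([
  {"jaw": 1,"dx": 0,"dy": -0.007,"dz": 0.001,"yaw": -0.002},
  {"jaw": 1,"dx": 0,"dy": -0.007,"dz": 0,"yaw": 0},
  {"jaw": 1,"dx": 0,"dy": -0.007,"dz": 0,"yaw": 0},
  {"jaw": 1,"dx": 0,"dy": -0.007,"dz": 0,"yaw": 0},
  {"jaw": 1,"dx": 0,"dy": -0.006,"dz": 0,"yaw": 0},
])

```text
clock: 8.55
tool_pos: [0.5891, -0.0008, 0.079]
eef_rot: [0.995, -0.097, 0.016, -0.002]
contact_force: [-0.0, -0.6, -0.3]
opening: 0.005
```

```bash
python3 st.py;python3 snap.py w9
```

```text
8.55 reader xy [ 25.9 -33.4] z 79.0 yawerr 0.0023 zw [ 0.0155 -0.0023] F reader [ 0.1  -0.58] -0.31 open 0.005
8.55 [ 0.58908069 -0.0008465   0.07898236] [ 0.99517563 -0.0968504   0.01550084 -0.00227988] [-0.01555073 -0.58655183 -0.30574101] 0.004564681984327338
```

View pics/w9.png

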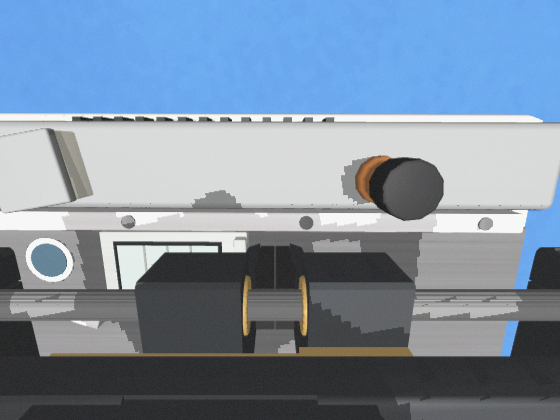

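play_rows([
  {"jaw": 1,"dx": 0,"dy": -0.006,"dz": 0,"yaw": 0.002},
  {"jaw": 1,"dx": 0,"dy": -0.006,"dz": 0,"yaw": 0},
  {"jaw": 1,"dx": 0,"dy": -0.005,"dz": 0,"yaw": 0},
  {"jaw": 1,"dx": 0,"dy": -0.005,"dz": 0,"yaw": 0},
  {"jaw": 1,"dx": 0,"dy": -0.004,"dz": 0,"yaw": 0},
])

```text
clock: 9.1
tool_pos: [0.5946, 0.0278, 0.0792]
eef_rot: [0.995, -0.098, 0.016, -0.003]
contact_force: [0.3, -0.1, 0.5]
opening: 0.006
```

```bash
python3 st.py;python3 snap.py w10; python3 - <<'E'
from plant import r
import cv2
d=r.snapshot("side"); cv2.imwrite("pics/s10.png",cv2.resize(d["frame"][170:290,180:340,::-1],None,fx=5,fy=5,interpolation=cv2.INTER_CUBIC))
E
```

```text
9.1 reader xy [25.8 -4.3] z 79.2 yawerr 0.0009 zw [ 0.0155 -0.0027] F reader [ 0.26 -0.01] 0.54 open 0.006
9.1 [0.59464317 0.0277968  0.0792044 ] [ 0.99510627 -0.09754616  0.01553044 -0.00265685] [ 0.25571881 -0.0572767   0.54006124] 0.006061353518890527
```

View pics/w10.png

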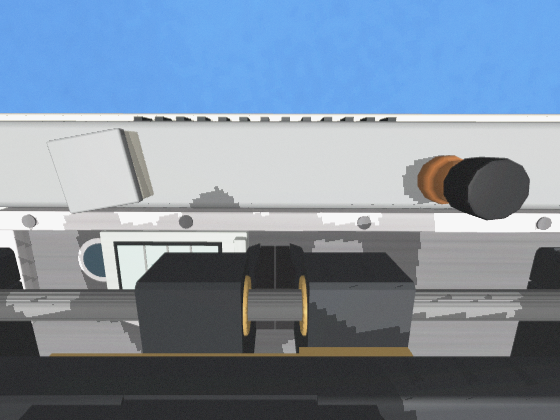

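View pics/s10.png

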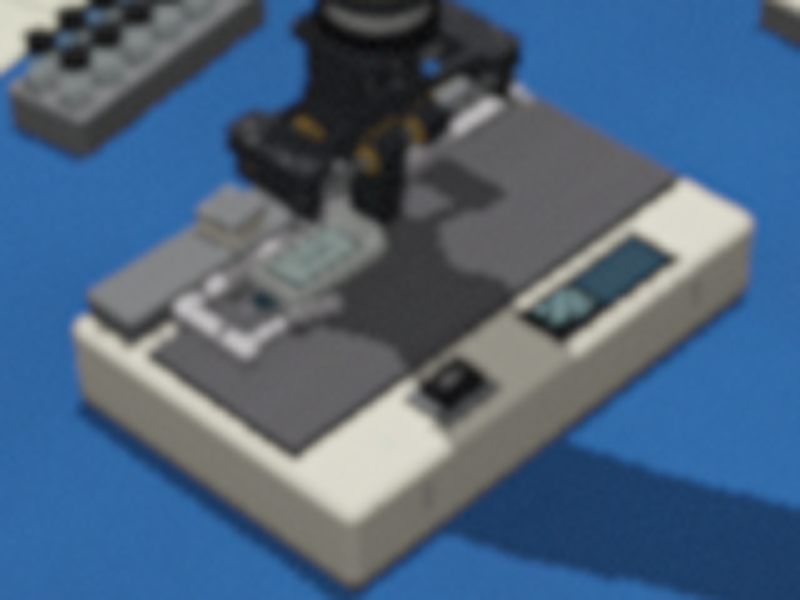

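play_rows([
  {"jaw": 1,"dx": 0,"dy": -0.004,"dz": 0,"yaw": 0.001},
  {"jaw": 1,"dx": 0,"dy": -0.004,"dz": 0,"yaw": 0},
  {"jaw": 1,"dx": 0,"dy": -0.004,"dz": 0,"yaw": 0},
  {"jaw": 1,"dx": 0,"dy": -0.004,"dz": 0,"yaw": 0},
  {"jaw": 1,"dx": 0,"dy": -0.004,"dz": 0,"yaw": 0},
])

```text
clock: 9.7
tool_pos: [0.5987, 0.0479, 0.0794]
eef_rot: [0.995, -0.099, 0.015, -0.002]
contact_force: [-0.2, 0.1, 0.4]
opening: 0.003
```

```bash
python3 st.py
```

```text
9.7 reader xy [25.8 16.2] z 79.4 yawerr -0.0012 zw [ 0.0154 -0.0023] F reader [-0.23  0.09] 0.36 open 0.003
```

play_rows([
  {"jaw": 1,"dx": 0,"dy": -0.004,"dz": 0,"yaw": -0.001},
  {"jaw": 1,"dx": 0,"dy": -0.003,"dz": 0,"yaw": 0},
  {"jaw": 1,"dx": 0,"dy": -0.003,"dz": 0,"yaw": 0},
  {"jaw": 1,"dx": 0,"dy": -0.003,"dz": 0,"yaw": 0},
  {"jaw": 1,"dx": 0,"dy": -0.002,"dz": 0,"yaw": 0},
])

```text
clock: 10.2
tool_pos: [0.6019, 0.0646, 0.0795]
eef_rot: [0.995, -0.098, 0.015, -0.003]
contact_force: [-0.7, 0.4, -0.2]
opening: 0.004
```

```bash
python3 st.py
```

```text
10.2 reader xy [25.7 33.3] z 79.5 yawerr 0.0006 zw [ 0.0155 -0.0025] F reader [-0.8   0.29] -0.17 open 0.004
```

play_rows([
  {"jaw": 1,"dx": 0,"dy": -0.001,"dz": 0,"yaw": 0},
  {"jaw": 1,"dx": 0,"dy": -0.001,"dz": 0,"yaw": 0},
  {"jaw": 1,"dx": 0,"dy": -0.001,"dz": 0,"yaw": 0},
  {"jaw": 1,"dx": 0,"dy": -0.001,"dz": 0,"yaw": 0},
  {"jaw": 1,"dx": 0,"dy": -0.001,"dz": 0,"yaw": 0},
])

```text
clock: 10.7
tool_pos: [0.6029, 0.0696, 0.0795]
eef_rot: [0.995, -0.098, 0.015, -0.002]
contact_force: [0.1, -0.1, 0.5]
opening: 0.008
```

```bash
python3 st.py; python3 snap.py w11
```

```text
10.7 reader xy [25.7 38.3] z 79.5 yawerr 0.0002 zw [ 0.0154 -0.0023] F reader [ 0.13 -0.05] 0.51 open 0.008
10.7 [0.6029077  0.06957537 0.07946665] [ 0.99507506 -0.09789857  0.01536659 -0.0023156 ] [ 0.11984501 -0.07770968  0.50806751] 0.008335164875099853
```

View pics/w11.png

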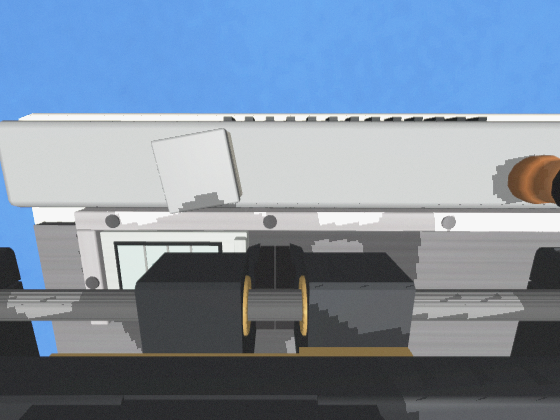

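play_rows([
  {"jaw": 1,"dx": 0,"dy": -0.001,"dz": 0,"yaw": 0},
  {"jaw": 1,"dx": 0,"dy": -0.001,"dz": 0,"yaw": 0},
  {"jaw": 1,"dx": 0,"dy": -0.001,"dz": 0,"yaw": 0},
  {"jaw": 1,"dx": 0,"dy": -0.001,"dz": 0,"yaw": 0},
  {"jaw": 1,"dx": 0,"dy": -0.001,"dz": 0,"yaw": 0},
])

```text
clock: 11.25
tool_pos: [0.6033, 0.0718, 0.0795]
eef_rot: [0.995, -0.099, 0.015, -0.0]
contact_force: [-0.9, -2.9, 0.2]
opening: 0.007
```

```bash
python3 st.py
```

```text
11.25 reader xy [25.7 40.6] z 79.5 yawerr -0.0018 zw [ 0.0147 -0.0003] F reader [-0.26 -3.05] 0.18 open 0.007
```

play_rows([
  {"jaw": 1,"dx": 0,"dy": 0.004,"dz": 0,"yaw": -0.002},
  {"jaw": 1,"dx": 0,"dy": 0.004,"dz": -0.005,"yaw": 0},
  {"jaw": 1,"dx": -0.01,"dy": 0,"dz": -0.04,"yaw": 0},
  {"jaw": 1,"dx": -0.04,"dy": -0.01,"dz": -0.03,"yaw": 0},
  {"jaw": 1,"dx": -0.04,"dy": -0.01,"dz": 0,"yaw": 0},
])

```text
clock: 11.75
tool_pos: [0.5193, 0.1006, 0.1536]
eef_rot: [0.995, -0.101, 0.018, -0.003]
contact_force: [-0.4, 0.3, -0.8]
opening: 0.005
```

```bash
python3 st.py; python3 snap.py w12
```

```text
11.75 reader xy [-62.3  52.4] z 153.6 yawerr -0.006 zw [ 0.0183 -0.0026] F reader [-0.46  0.19] -0.79 open 0.005
11.75 [0.51932306 0.1005519  0.15362162] [ 0.99471403 -0.10100706  0.01829543 -0.00261723] [-0.41860745  0.27517007 -0.78834781] 0.004785832910306589
```

View pics/w12.png

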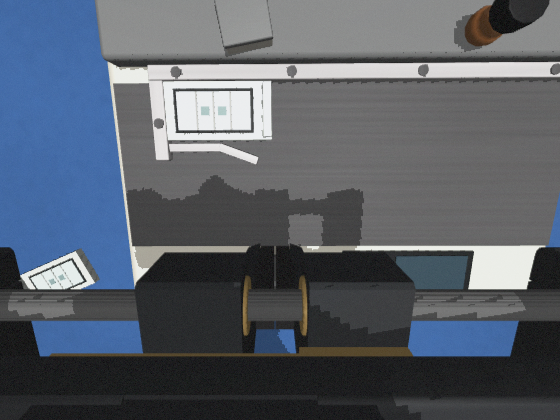

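```bash
python3 - <<'E'
from h import *
d=dict(np.load("w12.npz")); cv2.imwrite("pics/z12.png",cv2.resize(d["frame"][60:170,140:280,::-1],None,fx=5.4,fy=5.4,interpolation=cv2.INTER_CUBIC))
E
```

```text
(no output)
```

View pics/z12.png

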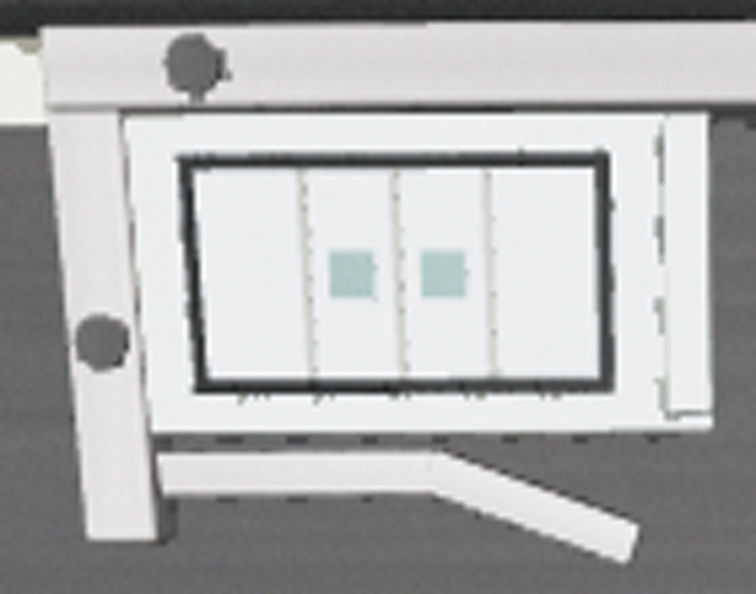

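```bash
python3 - <<'E'
from h import *
for n,cols,rows in (("w6",(200,240,280,320),(160,178)),("w12",(170,190,210,230,250,265),(74,88))):
    d=dict(np.load(n+".npz")); g=cv2.cvtColor(d["frame"],cv2.COLOR_RGB2GRAY)
    for u in cols: print(n,u,g[rows[0]:rows[1],u])
for v in (90,100,115,125,135): print(v,g[v,155:175])
E
```

```text
w6 200 [231 231 230 230 229 230 230 209 115 234 245 245 245 245 245 245 245 245]
w6 240 [230 231 229 229 229 230 230 213 117 233 244 245 245 245 245 245 245 245]
w6 280 [232 232 231 231 231 231 233 217 129 237 245 245 245 245 245 245 245 245]
w6 320 [233 231 232 232 231 233 234 219 145 236 245 245 245 245 245 245 245 245]
w12 170 [219 222 221 222 216 165  91 178 232 237 237 238 238 237]
w12 190 [219 222 222 222 208 147  82 226 237 238 237 238 238 237]
w12 210 [219 221 220 223 197 118  75 228 236 237 237 237 238 238]
w12 230 [216 219 218 221 193  99  57 230 237 238 238 237 237 237]
w12 250 [218 218 219 221 189  96  92 231 237 238 238 236 237 199]
w12 265 [218 217 219 219 184  94  99 221 236 237 238 237 238 237]
90 [227 227 227 227 227 227 231 209 156 235 237 237 237 237 237 237 237 233
  92  59]
100 [226 226 228 229 228 227 228 231 206 191 236 238 237 237 238 237 237 238
 168  72]
115 [225 227 227 228 229 228 227 227 232 212 144 235 237 238 238 237 237 238
 238 211]
125 [109 110 108 105 103 104 104 106 176 229 210 162 236 237 237 237 237 237
 237 238]
135 [226 224 226 227 227 229 228 229 227 228 229 198 196 236 237 237 237 237
 237 237]
```

play_rows([
  {"jaw": 1,"dx": 0.02,"dy": -0.012,"dz": 0.01,"yaw": -0.006},
  {"jaw": 1,"dx": 0.015,"dy": -0.008,"dz": 0.02,"yaw": 0},
  {"jaw": 1,"dx": 0.008,"dy": 0,"dz": 0.015,"yaw": 0},
  {"jaw": 1,"dx": 0,"dy": 0,"dz": 0.005,"yaw": 0},
  {"jaw": 1,"dx": 0,"dy": 0,"dz": 0,"yaw": 0},
])

```text
clock: 12.3
tool_pos: [0.5558, 0.1183, 0.1036]
eef_rot: [0.996, -0.092, 0.012, -0.004]
contact_force: [0.2, -0.4, -0.5]
opening: 0.006
```

```bash
python3 st.py; python3 snap.py w13;  python3 - <<'E'
from h import *
d=dict(np.load("w13.npz")); g=cv2.cvtColor(d["frame"],cv2.COLOR_RGB2GRAY)
cv2.imwrite("pics/z13.png",cv2.resize(d["frame"][110:260,130:300,::-1],None,fx=4,fy=4,interpolation=cv2.INTER_NEAREST))
E
```

```text
12.3 reader xy [-30.  77.] z 103.6 yawerr 0.0128 zw [ 0.012  -0.0037] F reader [ 0.24 -0.35] -0.54 open 0.006
12.3 [0.55576934 0.1183449  0.10360652] [ 0.99571521 -0.09162246  0.01195443 -0.00369404] [ 0.16972517 -0.3903001  -0.5428412 ] 0.005727915761389369
```

View pics/w13.png

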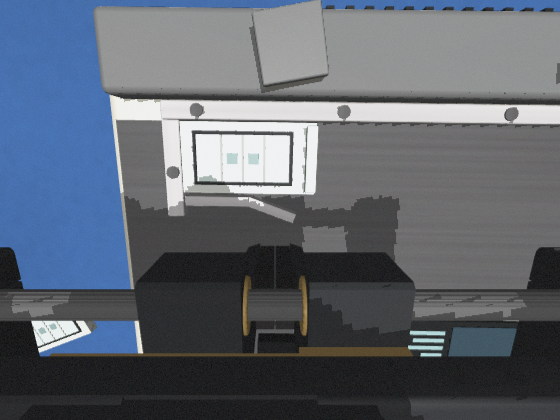

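View pics/z13.png

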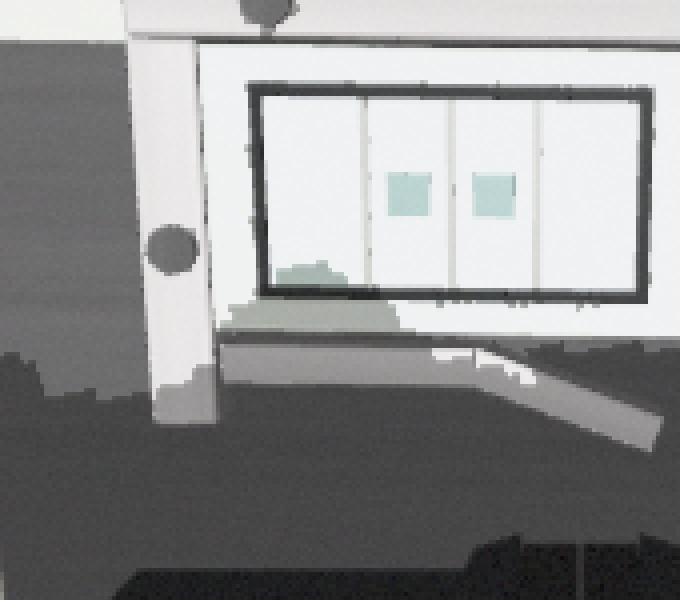

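play_rows([
  {"jaw": 1,"dx": 0,"dy": 0.03,"dz": 0,"yaw": 0.013},
  {"jaw": 1,"dx": 0.02,"dy": 0.02,"dz": 0,"yaw": 0},
  {"jaw": 1,"dx": 0.02,"dy": 0,"dz": 0,"yaw": 0},
  {"jaw": 1,"dx": 0,"dy": 0,"dz": 0.008,"yaw": 0},
  {"jaw": 1,"dx": 0,"dy": 0,"dz": 0.005,"yaw": 0},
])

```text
clock: 12.85
tool_pos: [0.5843, 0.0587, 0.0933]
eef_rot: [0.995, -0.098, 0.012, -0.004]
contact_force: [-0.6, -1.1, -0.5]
opening: 0.007
```

```bash
python3 st.py
```

```text
12.85 reader xy [ 9.6 24. ] z 93.3 yawerr -0.0008 zw [ 0.012  -0.0038] F reader [-0.34 -1.23] -0.46 open 0.007
```

play_rows([
  {"jaw": 1,"dx": 0.004,"dy": 0,"dz": 0.006,"yaw": 0},
  {"jaw": 1,"dx": 0.001,"dy": 0,"dz": 0.005,"yaw": 0},
  {"jaw": 1,"dx": 0,"dy": -0.004,"dz": 0.002,"yaw": 0},
  {"jaw": 1,"dx": 0,"dy": -0.004,"dz": 0,"yaw": 0},
  {"jaw": 1,"dx": 0,"dy": -0.003,"dz": 0,"yaw": 0},
])

```text
clock: 13.35
tool_pos: [0.5879, 0.0717, 0.078]
eef_rot: [0.995, -0.096, 0.009, -0.004]
contact_force: [-0.7, 0.5, -0.7]
opening: 0.007
```

```bash
python3 st.py
```

```text
13.35 reader xy [10.6 37.4] z 78.0 yawerr 0.0031 zw [ 0.009  -0.0037] F reader [-0.75  0.31] -0.65 open 0.007
```

play_rows([
  {"jaw": 1,"dx": 0.004,"dy": 0,"dz": -0.001,"yaw": 0.003},
  {"jaw": 1,"dx": 0,"dy": -0.001,"dz": 0,"yaw": 0},
  {"jaw": 1,"dx": 0,"dy": -0.001,"dz": 0,"yaw": 0},
  {"jaw": 1,"dx": 0,"dy": -0.001,"dz": 0,"yaw": 0},
  {"jaw": 1,"dx": 0,"dy": -0.001,"dz": 0,"yaw": 0},
])

```text
clock: 13.85
tool_pos: [0.5924, 0.074, 0.0795]
eef_rot: [0.995, -0.098, 0.009, -0.002]
contact_force: [-0.4, -2.4, -0.6]
opening: 0.006
```

```bash
python3 st.py
```

```text
13.85 reader xy [14.5 40.6] z 79.5 yawerr -0.0001 zw [ 0.0085 -0.0024] F reader [ 0.05 -2.46] -0.56 open 0.006
```

play_rows([
  {"jaw": 1,"dx": 0.0007,"dy": -0.001,"dz": 0,"yaw": 0},
  {"jaw": 1,"dx": 0.0007,"dy": -0.001,"dz": 0,"yaw": 0},
  {"jaw": 1,"dx": 0.0007,"dy": -0.001,"dz": 0,"yaw": 0},
  {"jaw": 1,"dx": 0.0007,"dy": -0.001,"dz": 0,"yaw": 0},
  {"jaw": 1,"dx": 0.0007,"dy": -0.001,"dz": 0,"yaw": 0},
])

```text
clock: 14.35
tool_pos: [0.5936, 0.0737, 0.0791]
eef_rot: [0.995, -0.1, 0.005, 0.001]
contact_force: [-3.7, -5.6, 2.2]
opening: 0.005
```

```bash
python3 st.py
```

```text
14.35 reader xy [15.8 40.6] z 79.1 yawerr -0.0031 zw [0.0051 0.0011] F reader [-2.53 -6.22] 2.15 open 0.005
```

play_rows([
  {"jaw": 1,"dx": 0,"dy": 0.003,"dz": 0,"yaw": 0},
  {"jaw": 1,"dx": 0,"dy": 0.005,"dz": 0,"yaw": 0},
  {"jaw": 1,"dx": 0,"dy": 0,"dz": -0.03,"yaw": -0.003},
  {"jaw": 1,"dx": -0.025,"dy": -0.025,"dz": 0,"yaw": 0},
  {"jaw": 1,"dx": -0.018,"dy": -0.02,"dz": 0,"yaw": 0},
])

```text
clock: 14.85
tool_pos: [0.564, 0.1195, 0.11]
eef_rot: [0.995, -0.101, 0.011, -0.003]
contact_force: [-0.5, 1.2, 0.6]
opening: 0.008
```

```bash
python3 st.py; python3 snap.py w14;  python3 - <<'E'
from h import *
d=dict(np.load("w14.npz")); g=cv2.cvtColor(d["frame"],cv2.COLOR_RGB2GRAY)
cv2.imwrite("pics/z14.png",cv2.resize(d["frame"][110:260,130:300,::-1],None,fx=4,fy=4,interpolation=cv2.INTER_NEAREST))
E
```

```text
14.85 reader xy [-22.2  79.7] z 110.0 yawerr -0.0057 zw [ 0.0107 -0.0027] F reader [-0.74  1.04] 0.62 open 0.008
14.85 [0.56402889 0.11952207 0.11004381] [ 0.99484157 -0.10084319  0.01066699 -0.00266974] [-0.52143658  1.16778547  0.62446813] 0.00827072697740928
```

View pics/z14.png

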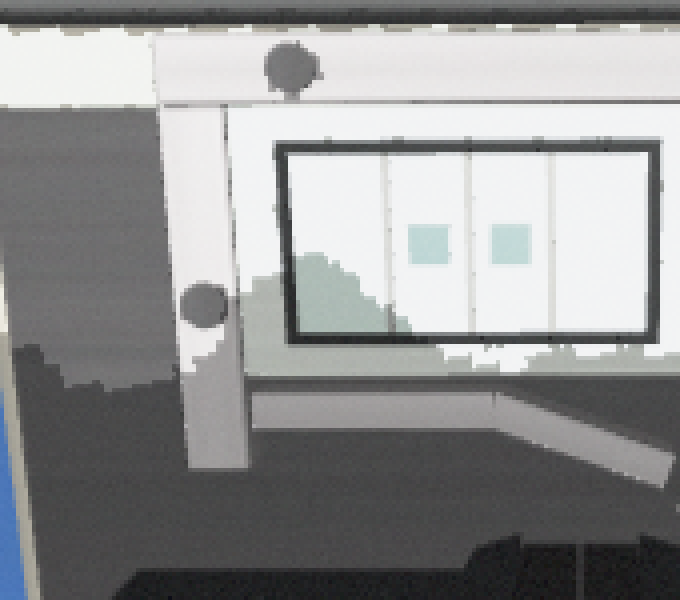

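play_rows([
  {"jaw": 1,"dx": -0.03,"dy": 0.004,"dz": 0,"yaw": -0.006},
  {"jaw": 1,"dx": -0.03,"dy": 0.003,"dz": 0,"yaw": 0},
  {"jaw": 1,"dx": -0.02,"dy": 0.002,"dz": 0,"yaw": 0},
  {"jaw": 1,"dx": 0,"dy": 0,"dz": 0,"yaw": 0},
  {"jaw": 1,"dx": 0,"dy": 0,"dz": 0,"yaw": 0},
])

```text
clock: 15.4
tool_pos: [0.4844, 0.1379, 0.1098]
eef_rot: [0.996, -0.091, 0.015, -0.01]
contact_force: [0.8, -1.2, 0.5]
opening: 0.006
```

```bash
python3 st.py
```

```text
15.4 reader xy [-103.8   82.2] z 109.8 yawerr 0.0138 zw [ 0.0153 -0.0098] F reader [ 0.99 -0.98] 0.52 open 0.006
```

play_rows([
  {"jaw": 1,"dx": -0.004,"dy": 0.012,"dz": 0.005,"yaw": 0.014},
  {"jaw": 1,"dx": 0,"dy": 0,"dz": 0.006,"yaw": 0},
  {"jaw": 1,"dx": 0,"dy": 0,"dz": 0.004,"yaw": 0},
  {"jaw": 1,"dx": 0,"dy": 0,"dz": 0,"yaw": 0},
  {"jaw": 1,"dx": 0,"dy": 0,"dz": 0,"yaw": 0},
])

```text
clock: 15.9
tool_pos: [0.4868, 0.1289, 0.0939]
eef_rot: [0.995, -0.099, 0.02, -0.013]
contact_force: [0.3, 0.0, -0.0]
opening: 0.006
```

```bash
python3 st.py
```

```text
15.9 reader xy [-99.7  73.9] z 93.9 yawerr -0.0016 zw [ 0.0199 -0.0127] F reader [0.25 0.1 ] -0.05 open 0.006
```

```bash
python3 - <<'E'
from plant import r
s=r.get_state(); print(s["q"].round(3),s["tool_pos"].round(4))
E
```

```text
[-0.314  0.769 -0.053  2.094  0.135  0.235 -2.251] [0.4868 0.1289 0.0939]
```

play_rows([
  {"jaw": 1,"dx": -0.004,"dy": 0.002,"dz": 0,"yaw": 0},
  {"jaw": 1,"dx": -0.004,"dy": 0.002,"dz": 0,"yaw": 0},
  {"jaw": 1,"dx": 0,"dy": 0,"dz": 0,"yaw": 0},
  {"jaw": 1,"dx": 0,"dy": 0,"dz": 0,"yaw": 0},
  {"jaw": 1,"dx": 0,"dy": 0,"dz": 0,"yaw": 0},
])

```text
clock: 16.4
tool_pos: [0.4779, 0.1271, 0.0938]
eef_rot: [0.995, -0.098, 0.02, -0.013]
contact_force: [-0.6, -0.6, 1.0]
opening: 0.005
```

```bash
python3 st.py
```

```text
16.4 reader xy [-108.1   70.3] z 93.8 yawerr -0.0006 zw [ 0.0203 -0.0131] F reader [-0.48 -0.7 ] 1.04 open 0.005
```

play_rows([
  {"jaw": 1,"dx": 0,"dy": 0,"dz": 0.003,"yaw": 0},
  {"jaw": 1,"dx": 0,"dy": 0,"dz": 0.003,"yaw": 0},
  {"jaw": 1,"dx": 0,"dy": 0,"dz": 0.003,"yaw": 0},
  {"jaw": 1,"dx": 0,"dy": 0,"dz": 0.001,"yaw": 0},
  {"jaw": 1,"dx": 0,"dy": 0,"dz": 0,"yaw": 0},
])

```text
clock: 16.9
tool_pos: [0.4787, 0.1275, 0.0829]
eef_rot: [0.995, -0.098, 0.021, -0.013]
contact_force: [-0.2, -0.6, 1.2]
opening: 0.008
```

```bash
python3 st.py
```

```text
16.9 reader xy [-107.4   70.9] z 82.9 yawerr -0.0005 zw [ 0.0206 -0.0133] F reader [-0.04 -0.64] 1.23 open 0.008
```

play_rows([
  {"jaw": 1,"dx": 0,"dy": 0,"dz": 0.002,"yaw": 0},
  {"jaw": 1,"dx": 0,"dy": 0,"dz": 0.002,"yaw": 0},
  {"jaw": 1,"dx": 0,"dy": 0,"dz": 0.002,"yaw": 0},
  {"jaw": 1,"dx": 0,"dy": 0,"dz": 0.002,"yaw": 0},
  {"jaw": 1,"dx": 0,"dy": 0,"dz": 0.002,"yaw": 0},
])

```text
clock: 17.4
tool_pos: [0.4788, 0.1275, 0.0771]
eef_rot: [0.995, -0.098, 0.022, -0.013]
contact_force: [-6.4, -1.3, 32.6]
opening: 0.006
```

```bash
python3 st.py
```

```text
17.4 reader xy [-107.3   70.9] z 77.1 yawerr -0.0007 zw [ 0.0218 -0.0134] F reader [-6.02 -2.52] 32.58 open 0.006
```

play_rows([
  {"jaw": 1,"dx": 0,"dy": 0,"dz": -0.004,"yaw": 0},
  {"jaw": 1,"dx": 0,"dy": 0,"dz": -0.01,"yaw": 0},
  {"jaw": 1,"dx": 0,"dy": 0,"dz": -0.03,"yaw": 0},
  {"jaw": 1,"dx": 0,"dy": 0,"dz": -0.04,"yaw": 0},
  {"jaw": 1,"dx": 0,"dy": 0,"dz": -0.03,"yaw": 0},
])

```text
clock: 17.9
tool_pos: [0.4715, 0.1246, 0.1927]
eef_rot: [0.995, -0.098, 0.019, -0.012]
contact_force: [0.6, -0.2, -0.1]
opening: 0.006
```

```bash
python3 st.py; python3 snap.py w15; python3 - <<'E'
from h import *
from plant import r
d=dict(np.load("w15.npz"))
cv2.imwrite("pics/z15.png",cv2.resize(d["frame"][30:180,130:330,::-1],None,fx=4,fy=4,interpolation=cv2.INTER_NEAREST))
d=r.snapshot("side"); cv2.imwrite("pics/s15.png",d["frame"][:,:,::-1])
d=r.snapshot("scene"); cv2.imwrite("pics/c15.png",d["frame"][:,:,::-1])
E
```

```text
17.9 reader xy [-113.9   66.6] z 192.7 yawerr 0.0003 zw [ 0.019 -0.012] F reader [ 0.63 -0.08] -0.07 open 0.006
17.9 [0.47152417 0.12455575 0.19271816] [ 0.99494703 -0.09786332  0.01895714 -0.01199204] [ 0.60022259 -0.19812759 -0.07115334] 0.006432757014101425
```

View pics/w15.png

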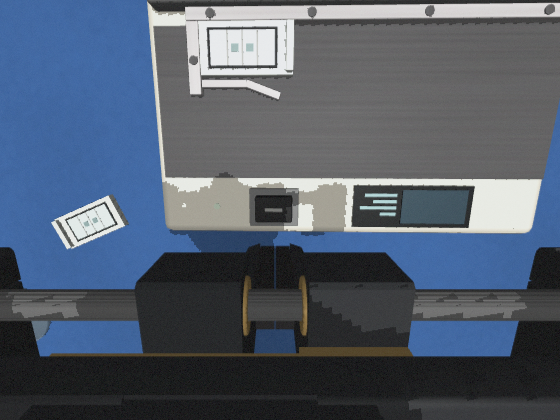

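View pics/z15.png

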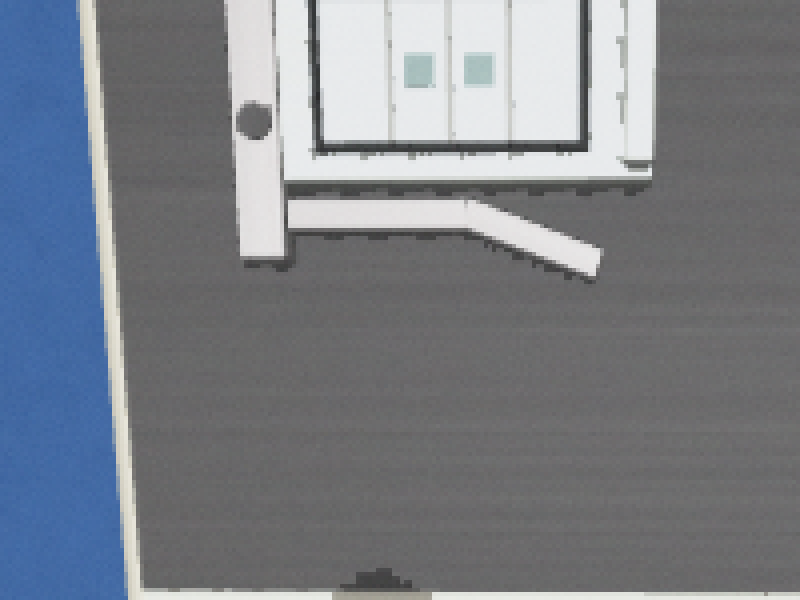

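View pics/s15.png

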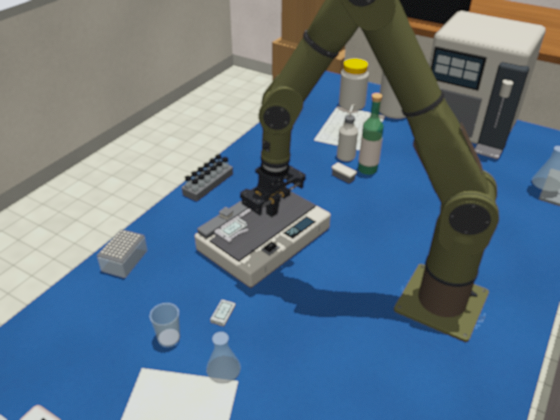

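View pics/c15.png

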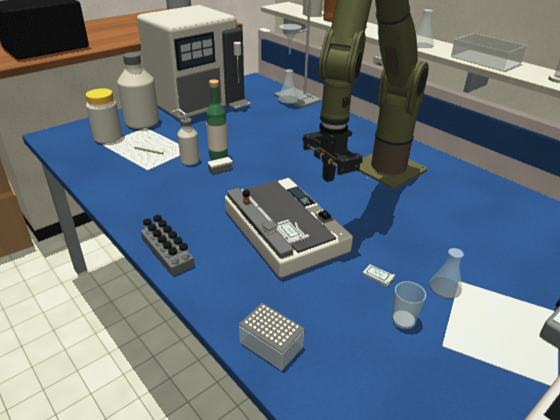

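```bash
python3 - <<'E'
from h import *
d=dict(np.load("w15.npz")); c=cloud(d,d); print("key z",np.median(c[200:207,262:286,2]),"bezel/strip z",np.median(c[212:222,310:340,2]),np.median(c[212:222,200:235,2]),"carrier z",np.median(c[30:65,215:270,2]))
from plant import r
print(r.get_state()["contact_force"]); print(r.finish_job())
E
```

```text
key z 0.08212275256727608 bezel/strip z 0.06631534825864152 0.06613019466654632 carrier z 0.08505621249367817
[-0.39097279 -0.6314422  -0.67678216]
the job is handed in; nothing more can be done
None
```

The slide carrier is home in the corner pocket, the start key has been pressed fully and let go, and the job was handed in at about 18 s.

- **To the rail:** I pushed the carrier flat against the rail with two open fingertips on its long side, with a contact force of about 2 N.
- **Into the pocket:** I pushed it along the rail with shut fingertips until the end stop took it, at about 3 N. The check picture then showed a gap to the rail of up to about 1 mm, so I pressed its end lightly (about 6 N) and drew it about 1.3 mm over to the rail. After that the picture showed hairline, even seams at rail and stop.
- **Start key:** I pressed it to its stop; the fingertip stopped at 77 mm with 33 N, which is harder than the roughly 5 N the key needs. After release the key top measured 82.1 mm, so it is back up.
- **Last checks:** the carrier top measured 85 mm against the 84 mm expected, so it lies flat within the camera's accuracy. In the last pictures I saw none of the bottles, boxes or glassware moved, but I did not re-measure them. The robot was clear, with no force beyond sensor noise.

The tool ended tilted by about 0.04–0.05 rad because small errors built up over the moves, with no effect I could see on the result.

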